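# Close the biscuit tub and stack its twin on it

## Robot

A 6-joint arm with a two-finger parallel gripper is mounted at the origin on a cart in front of the work surface, level with it; the furniture and walls round the work are solid. World frame = base frame: x ahead of the robot, y to its left, z up, the work surface at z = 0. Lengths are in mm, angles in rad, forces in N, time in s.
With the tool pointing down it reaches from about 300 to 775 mm from the base axis. Payload 14.6 kg.
Tool frame: the origin (TCP) lies between the finger pads; the fingertips stand 25 mm ahead of it and the grasp point (between the pads) lies 6 mm ahead of it; z points along the fingers, y is the line along which they close (so a half turn about z gives the same grasp; the last joint's range is limited). The gripper opens to 94 mm and grips with 3 to 60 N. Pads are 16 mm wide; open, the fingers measure 119 mm over their backs; the gripper's body (75 mm by 177 mm) begins 78 mm behind the grasp point.
Start: joints at [-1.19, 0.3, 1.521, -0, 1.321, -0.067], TCP at [238.133, -495.764, 230.446] pointing down, gripper open.
Joint ranges: [-3.03, 3.03], [-0.79, 2.21], [0.23, 2.52], [-1.04, 4.18], [0, 3.07], [-2.55, 2.55]. Speed limits (rad/s): [2.22, 2.22, 2.57, 3.14, 3.14, 3.14].

## Interface

Orientations are given as [roll, pitch, yaw] about the fixed x, y, z axes, in that order (R = Rz(yaw) Ry(pitch) Rx(roll)).
In Python, from cell import manip gives the robot as it stands. The module is installed in compiled form; this text tells all that it offers.
- The arm moves only by the tool step_arm, never from a script. Its argument "series" is one flat list of numbers, 5 for each row, row after row: the shift along the world's x, y, z in mm, then the turn about the world's z in rad, then the closure, from 0 (fully open) to 1 (shut). In form: [dx, dy, dz, spin, jaw, dx, dy, dz, spin, jaw, ...]. A call has 1 to 20 rows; each row shifts and turns the commanded pose from where the row before left it; what a row does not reach is not made up. A row lasts 1/8 s, in which the tool goes at most 62.5 mm and 10.7 degrees, less where a joint would pass 70% of its speed; a pose out of reach is approached as far as the arm can. A call is refused whole if a number of a shift passes 62.5 or a number of a turn 0.188, either way. A call with a gripper value outside its range is refused whole. The fingers move at their own pace and stop on an object; "squeeze" is the grip in N (left out, the last holds). Time passes only in rows, so rows that do not move let the fingers close. It gives the time, the measured TCP pose, the force, the opening and the grip force at its end, in the units of the state.
- manip.read_state(): the state, without advancing time (a new reading comes with each control period).
- manip.camera(name): name is "scene" or "top"; returns (picture, depth): 400x640x3 uint8, blue, green, red; 400x640 float32, mm along the optical axis (not along the pixel's ray), 0 where there is no reading.
- manip.camera_info(name): a dict with "fovy" (degrees; the focal length in pixels is half the picture's height over the tangent of half this angle, whatever the lens; pixels are square), "cx", "cy" (the principal point, pixels), "eye" and "orientation" of the camera in the world. Camera axes: x right, y down, z forward; pixel columns grow to the right and rows downward; lengths in mm; the calibration is good to about 2 mm. A picture is of the moment at which its call begins. camera_info takes no time and is no camera call.
- manip.sign_off(): hands the job in; it is judged then, once.
The state is a dict: "clock": time; "joints": joint angles; "qd": joint speeds; "effort": joint torques, N m; "eef_pos": TCP position; "eef_rot": TCP orientation; "wrist_force": force on the tool from outside, world axes, zero at the start; "moment": the same for the moment, N m; "finger_gap": finger opening in mm; "finger_force": force on a finger pad.
Only numpy, scipy, OpenCV 4.12 (cv2) and the standard library are available. Lean on these libraries where they do the work, as an engineer would, in place of code of your own. Each camera call takes 0.05 s, during which the arm holds its last target. There are 200 camera calls.

## Task

Take the tub lid off the sloped draining rest, set it on the open biscuit tub until it sits down flat all round, and shut both clips of that tub flush over the lid's edge. Then stack the full closed tub on top, lengthwise in line, with all four corner feet down in the recesses of the lid; set it down gently and keep both tubs level. Leave the other things on the worktop where they are.

Things in the scene. Friction and masses are not known exactly. Their poses are not given: they have to be found in the camera images.
- open_tub: frosted food tub standing open, biscuits in it, 144 x 100 mm, rim 70 mm above its soles, walls 3 mm, mouth 138 x 94 mm, on four corner feet; 0.75 kg, slides if pushed sideways with over 3 N. Origin: centre, at the feet's soles; x along its length, y across, z up. A clip is hinged in the middle of each long side. It starts at the left or the right; the closed tub is then at the other side.
- lid: loose grey lid, 156 x 112 mm, 0.14 kg, leaning at 35 deg on the draining rest, its -x end low, held by two upturned wires. Origin: centre, in the plane of the flange's underside; x lengthwise, y across, z out of its top. Flange 7 mm wide, 3.5 mm thick; deck inside it 9 mm above the origin. Seated, its origin is 70 mm above the open tub's, on one axis, in line; either way round will do.
- lid_bar (a point): middle of the top face of the lid's grip bar, 8.5 mm above the lid's origin along its z; axes as the lid's. The bar runs along x across a well 52 mm (x) by 76 mm (y); it is 12 mm wide (y) and 13.5 mm high. The well's floor is 25.5 mm below this point. Pinch the bar across y, a finger in the well at either side of it.
- lid_rim (a point): centre of the foot of the tapered rim under the lid, 10 mm below the lid's origin; it enters the tub's mouth with 5 mm play each side at its foot and 1.5 mm at its top. The well's underside hangs lower, 19 mm below the lid's origin, 80 x 56 mm
- lid_recess (a point): centre of the floor of one of the four square recesses in the lid's deck, 22 x 22 mm and 5.5 mm deep, open upwards; its floor is 3.5 mm above the lid's origin. They lie at x +-57, y +-35 mm from the lid's centre; this is the one at +x, +y
- closed_tub: tub of the same make, full, lid on and clips shut, one rigid thing, 0.5 kg, 156 x 112 mm (124 mm over the clips), top 79 mm above its soles. Origin: centre, at the feet's soles; x lengthwise, y across, z up. Stacked, its soles stand on the recess floors, 3.5 mm above the lid's origin, straight over it and in line; either way round will do.
- closed_tub_foot (a point): centre of the sole of the closed tub's foot at +x, +y. Its four feet stand at x +-57, y +-35 mm, are 8 mm high and taper from 20 mm square at the top to 14 mm square at the sole
- closed_tub_bar (a point): middle of the top face of the closed tub's grip bar, 78.5 mm above that tub's origin; axes as the tub's. Bar and well are as on the loose lid
- drain_rest: fixed draining rest: two steel wire rails 103 mm apart that rise away from the robot at 35 deg, on a white drip tray 184 x 142 mm. Origin: centre of the tray's underside; x points from the low to the high end of the rails. The lid's origin is 68 mm above this origin
- clip_p (a joint): clip on the open tub's +y side: stiff flap 44 mm wide, 30 mm high, hinged at its lower edge 48 mm above the tub's origin, 58.5 mm out from its centre plane; rad, 0 shut (upright, lip over the lid's flange), grows as it leans outward, starts at 0.5 to 0.8. Friction 0.02 N m holds it anywhere; push its outside towards the tub with 1 to 3 N. Shut, its outer face is 61.5 mm from the centre plane
- clip_n (a joint): the same clip on the -y side of the open tub; same values
- clip_p_face (a point): middle of the outer face of the +y clip, 20 mm above its hinge; y out of the face
- clip_n_face (a point): middle of the outer face of the -y clip, 20 mm above its hinge; y out of the face
- tin: bystander: flat round food tin, 86 mm wide, 40 mm high; origin under its middle
- carton: bystander: tea carton, 133 x 69 mm, 62 mm high; origin under its middle
- shaker: bystander: salt shaker, 44 mm wide, 90 mm high; origin under its middle
- spice_jar: bystander: glass spice jar with a dark cap, 41 mm wide, 91 mm high; origin under its middle

How it is judged:
By the outcome, as a careful person would: the job done as asked, in the order asked, and still so for the second after the job is handed in, with the robot touching nothing.
It also fails if it takes over 72 s, if anything falls off the work surface, if the arm or the gripper's body presses on something with over 40 N, if the wrist force passes 120 N, or if a joint passes its speed limit or range.

## Working session

There is one attempt and no reset: what is moved stays moved. The work goes in short steps, Python scripts to look and compute and a tool call to move; the robot and the scene stay as the last step left them, time stands still between calls to the robot, and variables do not carry over. Pictures are saved under pics/ and viewed, at most 10 in all, crops included, and the job is handed in when it is done.

Besides the shell and the picture viewer there is one more tool, called after "Call:" as name(argument=value, ...) on one line, values as JSON. step_arm: Moves the arm, as the interface text tells. Its arguments: {"type":"object","properties":{"series":{"type":"array"},"squeeze":{"type":"number"}},"required":["series"]}

```bash
mkdir -p pics; cat > h.py <<'E'
import numpy as np, cv2
from cell import manip
from scipy.spatial.transform import Rotation as R
def cam(n):
    p,d=manip.camera(n); i=manip.camera_info(n); return p,d,i
def rot(i):
    o=np.array(i["orientation"],float)
    return o if o.shape==(3,3) else R.from_euler('xyz',o).as_matrix()
def pts(d,i):
    f=200/np.tan(np.radians(i["fovy"])/2); v,u=np.mgrid[0:400,0:640]
    c=np.stack([(u-i["cx"])/f*d,(v-i["cy"])/f*d,d],-1)
    return c@rot(i).T+np.array(i["eye"])
def ray(i,u,v,z):
    f=200/np.tan(np.radians(i["fovy"])/2)
    r=rot(i)@np.array([(u-i["cx"])/f,(v-i["cy"])/f,1]); e=np.array(i["eye"])
    return e+r*(z-e[2])/r[2]
E
python3 - <<'E'
from h import *
for n in("scene","top"):
    p,d,i=cam(n); cv2.imwrite(f"pics/{n}0.png",p); np.savez(f"{n}0.npz",p=p,d=d); print(i,(d==0).mean())
s=manip.read_state(); print(s)
E
```

```text
{'fovy': 56.76115723480022, 'cx': 321.89053895246116, 'cy': 199.1406462374517, 'eye': array([  9.74936036, 937.89392271, 668.97138894]), 'orientation': array([-2.07415961, -0.02308844, -2.58912167])} 0.00598046875
{'fovy': 54.380444961589525, 'cx': 318.8560934732003, 'cy': 197.02694795463987, 'eye': array([ 447.78384058,   46.06460755, 1291.52736798]), 'orientation': array([-3.07158456, -0.01285887, -1.5985539 ])} 0.0037734375
{'clock': 0.1, 'joints': array([-1.18960333e+00,  3.00402392e-01,  1.52152075e+00, -1.93547904e-05,
        1.32071564e+00, -6.66182828e-02]), 'qd': array([ 5.14790711e-04, -1.09288974e-03, -4.02560614e-04,  2.41231458e-03,
       -6.68404210e-05, -6.91338730e-04]), 'effort': array([ 1.25585902e-03, -5.32641721e+01, -3.53283942e+01,  7.09447078e-02,
        2.35047826e-02, -5.14225906e-05]), 'eef_pos': array([ 238.0504414 , -495.57583146,  229.94953191]), 'eef_rot': array([-3.14054760e+00, -5.09333279e-05,  4.47816056e-01]), 'wrist_force': array([-0.38063679,  0.83175015, -0.18879126]), 'moment': array([-0.00755517,  0.05731789,  0.01955318]), 'finger_force': 0.0, 'finger_gap': 94.02125179901786}
```

View pics/top0.png

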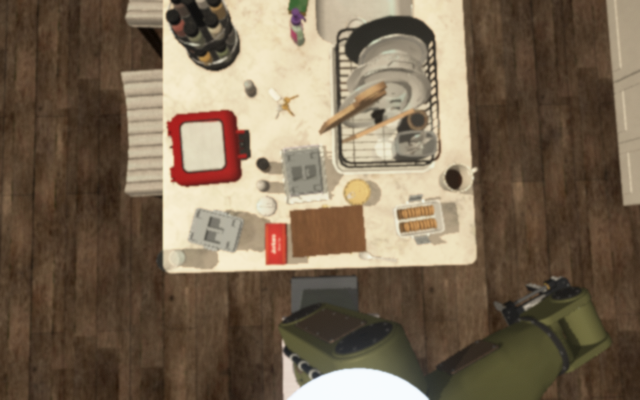

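View pics/scene0.png

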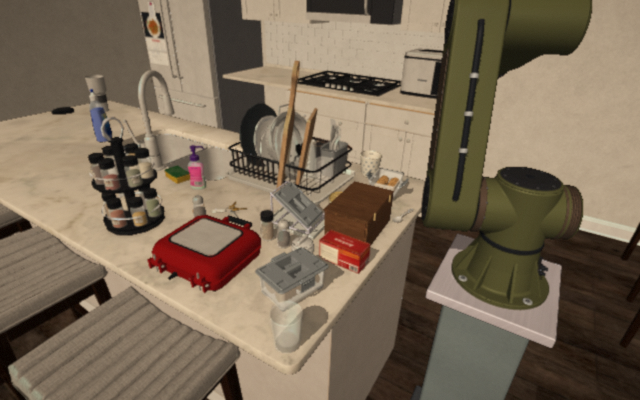

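The pictures show the closed tub at the left (top px 215,230), the lid on its rest at (303,172), and the open tub with biscuits at the right (420,218). A wooden box stands between the tubs and the dish rack is behind the lid.

```bash
cat >> h.py <<'E'
def rect(P,m,zlo,zhi,name):
    q=m&(P[...,2]>zlo)&(P[...,2]<zhi); X=P[q]
    r=cv2.minAreaRect(X[:,:2].astype(np.float32)); print(name,len(X),np.round(r[0],1),np.round(r[1],1),round(r[2],1),"z",np.percentile(X[:,2],[5,50,95]).round(1)); return X
def box(P,x0,x1,y0,y1): return (P[...,0]>x0)&(P[...,0]<x1)&(P[...,1]>y0)&(P[...,1]<y1)
E
python3 - <<'E'
from h import *
z=np.load("top0.npz"); i=manip.camera_info("top"); P=pts(z["d"],i); p=z["p"]
for n,(u,v) in dict(closed=(215,230),open=(420,218),lid=(303,172),block=(328,230),table=(280,130),tableF=(385,245),carton=(276,244),cup=(177,258),rackedge=(335,150),plate=(380,75)).items(): print(n,P[v,u].round(1))
g=(p.max(-1).astype(int)-p.min(-1)<28)
rect(P,box(P,330,480,200,420)&g,60,100,"closed_top")
rect(P,box(P,330,480,200,420)&g,75,100,"closed_hi")
rect(P,box(P,330,520,-300,-120),58,100,"open_rim")
rect(P,box(P,330,520,-300,-120),10,100,"open_all")
X=rect(P,box(P,440,640,20,160)&g,35,120,"lid")
c=np.linalg.lstsq(np.c_[X[:,:2]-X[:,:2].mean(0),np.ones(len(X))],X[:,2],rcond=None)[0]; print(X.mean(0),c, np.degrees(np.arctan(np.hypot(*c[:2]))))
rect(P,box(P,330,520,-80,140),70,200,"block")
rect(P,box(P,540,800,-300,0),100,400,"rack")
def crop(n,x,y,w,h,k):
    q=np.load(n+"0.npz")["p"][y:y+h,x:x+w]; return cv2.resize(q,(w*k,h*k),interpolation=cv2.INTER_CUBIC)
a=crop("top",170,140,130,130,4);a2=crop("top",275,140,180,130,3)
# compose
out=np.zeros((585,790,3),np.uint8)
a=crop("top",180,195,75,65,5);b=crop("top",385,185,75,65,5);c=crop("top",265,135,80,70,4);d=crop("scene",245,170,100,72,4)
out[:325,:375]=a;out[:325,385:760]=b;e=cv2.resize(c,(290,250));out[330:580,:290]=e;out[330:580,300:300+347]=cv2.resize(d,(347,250))
cv2.imwrite("pics/c1.png",out)
E
```

```text
closed [438.8 351.8  80.4]
open [ 458.9 -306.     4.5]
lid [612.2  75.6  79.6]
block [429.6   3.9 114.7]
table [767.2 151.3   0. ]
tableF [ 373.4 -186.4    4.3]
carton [389.7 166.1  64.4]
cup [351.3 492.1  13.7]
rackedge [690.3 -30.3  22.2]
plate [ 889.8 -164.7  152.5]
closed_top 1144 [426.3 345.5] [150.6 105.4] 88.3 z [70.9 77.8 82.4]
closed_hi 882 [429.7 346.9] [150.5 101.7] 85.4 z [75.5 78.8 82.6]
open_rim 182 [ 446.9 -253.1] [145.8  93. ] 0.1 z [60.5 69.3 74.4]
open_all 1006 [ 425.5 -210.9] [187.7 179.6] 0.6 z [11.6 44.7 71.1]
lid 956 [594.7  75.7] [ 88.8 109.1] 0.7 z [37.9 55.4 93.9]
[600.46525076  75.4584034   59.67816396] [4.86934592e-01 5.85256945e-02 5.96781640e+01] 26.125140044811364
block 3143 [426.5  27.2] [151.5 221.2] 3.5 z [110.  113.7 117.4]
rack 3838 [ 711.6 -150.2] [176.6 299.6] 0.1 z [114.7 156.1 307.9]
```

View pics/c1.png

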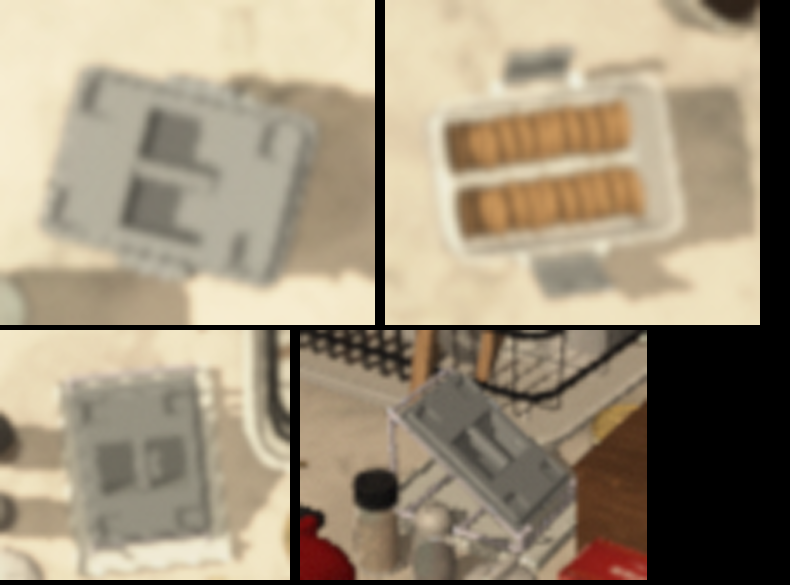

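The crops show the closed tub's corners (180+x/5, 195+y/5), the open tub with its clips at upper and lower sides, and the lid with its bar centre near top px (304,172).

```bash
python3 - <<'E'
from h import *
z=np.load("top0.npz"); i=manip.camera_info("top"); P=pts(z["d"],i); p=z["p"]
def quad(C,zz,n):
    W=np.array([ray(i,u,v,zz)[:2] for u,v in C]); L=(W[1]-W[0]+W[2]-W[3])/2; S=(W[3]-W[0]+W[2]-W[1])/2
    print(n,W.mean(0).round(1),"L",np.hypot(*L).round(1),"S",np.hypot(*S).round(1),"angL",np.degrees(np.arctan2(*L[::-1])).round(1),"angS",np.degrees(np.arctan2(*S[::-1])).round(1))
c=np.array([(88,68),(318,118),(268,283),(42,230)])/5+[180,195]; quad(c,73,"closed")
o=(np.array([(432,112),(665,72),(685,240),(448,255)])-[385,0])/5+[385,185]; quad(o,70,"open")
l=(np.array([(65,380),(200,370),(212,540),(88,548)])-[0,330])/[3.625,3.571]+[265,135]; print("lid corners hi",[ray(i,*q,68+45)[:2].round(1) for q in l[:2]],"lo",[ray(i,*q,68-45)[:2].round(1) for q in l[2:]])
print("lidbar",ray(i,303.9,172.2,75).round(1),"closedbar",ray(i,180+165/5,195+172/5,78.5).round(1))
# depth & gray masks
hsv=cv2.cvtColor(p,cv2.COLOR_BGR2HSV)
m=(hsv[...,1]<55)&(hsv[...,2]<185)
def grow(b,zlo,zhi,n):
    q=(m&b&(P[...,2]>zlo)&(P[...,2]<zhi)).astype(np.uint8)
    k,lab,st,ce=cv2.connectedComponentsWithStats(q); j=1+st[1:,4].argmax(); cn=max(cv2.findContours((lab==j).astype(np.uint8),0,2)[0],key=cv2.contourArea)
    W=np.array([P[v,u] for u,v in cn[:,0]]); r=cv2.minAreaRect(W[:,:2].astype(np.float32)); print(n,st[j],np.round(r[0],1),np.round(r[1],1),round(r[2],1)); return lab==j
grow(box(P,330,520,220,450),60,95,"closed"); L=grow(box(P,500,690,0,160),15,130,"lid")
X=P[L]; 
for a in(520,550,580,610,640):
    q=X[abs(X[:,0]-a)<6]; print(a,len(q),q[:,1].min().round(1),q[:,1].max().round(1),np.median(q[:,2]).round(1))
for n,b in dict(openA=box(P,340,560,-390,-190)).items():
    rect(P,b,60,85,n)
    X=P[b&(P[...,2]>55)]; print(X[:,0].min(),X[:,0].max(),X[:,1].min(),X[:,1].max())
E
```

```text
closed [439.  351.1] L 145.4 S 105.1 angL -104.3 angS 163.0
open [ 455.6 -286.5] L 149.6 S 98.1 angL -84.9 angS -176.0
lid corners hi [array([680.1, 134.4]), array([685.9,  20.3])] lo [array([546.4,  11.9]), array([542.1, 123.7])]
lidbar [612.1  72.9  75. ] closedbar [440.8 358.4  78.5]
closed [ 189  209   55   43 1393] [437.1 351. ] [150.8 122.9] 75.8
lid [ 283  147   40   50 1569] [615.   74.7] [138.1 111.9] 5.1Traceback (most recent call last):
  File "<stdin>", line 20, in <module>
    return umr_minimum(a, axis, None, out, keepdims, initial, where)
ValueError: zero-size array to reduction operation minimum which has no identity
```

Call:
step_arm(series=[20,50,10,-0.04,0.55,20,57,10,-0.04,0.55,20,57,0,-0.04,0.55,20,57,0,-0.04,0.55,20,57,0,-0.04,0.55,20,57,0,-0.04,0.55,20,57,0,-0.04,0.55,20,57,0,-0.04,0.55,40,57,0,-0.04,0.55,50,57,0,-0.02,0.55,50,7,0,0,0.55,50,0,-15,0,0.55,23,0,-15,0,0.55,0,0,0,0,0.55], squeeze=20)

```text
clock: 1.85
eef_pos: [598.3, 58.3, 218.3]
eef_rot: [-3.141, 0.004, 0.068]
wrist_force: [-0.8, 0.2, 0.8]
finger_gap: 42.1
finger_force: 0.0
```

```bash
python3 - <<'E'
from h import *
p,d,i=cam("top"); p2,d2,i2=cam("scene"); np.savez("n1.npz",p=p,d=d,p2=p2,d2=d2)
s=manip.read_state(); print(s["clock"],s["eef_pos"].round(1),s["eef_rot"].round(3),s["joints"].round(2))
z=np.load("top0.npz"); P=pts(z["d"],i)
X=P[box(P,560,680,-40,170)]
for y in range(-40,170,20):
    q=X[abs(X[:,1]-y-10)<10]; print(y,q[:,2].max().round(), q[q[:,2].argmax()].round())
a=cv2.resize(p[120:240,240:460],None,fx=3.2,fy=3.2,interpolation=2)[:300,:700]
b=cv2.resize(p2[150:300,200:380],None,fx=2,fy=2,interpolation=2)
out=np.zeros((600,700,3),np.uint8); out[:300]=a; out[300:,:360]=b; cv2.imwrite("pics/n1.png",out)
E
```

```text
1.95 [597.7  58.4 220.6] [-3.142e+00  1.000e-03  6.800e-02] [0.04 0.42 1.38 0.   1.34 1.54]
-40 144.0 [664. -38. 144.]
-20 26.0 [647. -19.  26.]
0 71.0 [618.  19.  71.]
20 118.0 [677.  33. 118.]
40 117.0 [668.  43. 117.]
60 118.0 [677.  61. 118.]
80 119.0 [672.  94. 119.]
100 119.0 [679. 119. 119.]
120 120.0 [679. 134. 120.]
140 16.0 [639. 146.  16.]
160 8.0 [604. 164.   8.]
```

View pics/n1.png

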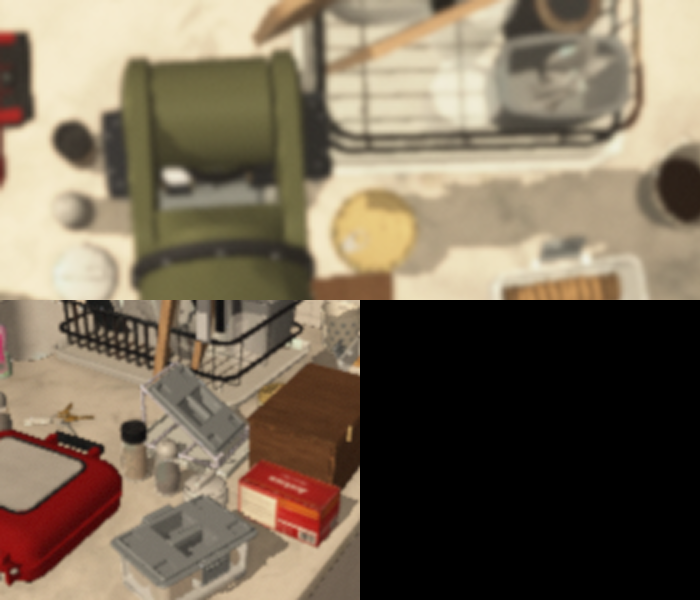

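The gripper is above the lid and hides it from the top camera. The scene view shows the bar between the wells at about px (297,202), so I can use it as a second view.

```bash
python3 - <<'E'
from h import *
i=manip.camera_info("scene"); z=np.load("n1.npz"); P=pts(z["d2"],i); p=z["p2"]
print(P[198:206:2,292:304:2].round(0).tolist()[1]); print(ray(i,297.5,201.5,75))
hsv=cv2.cvtColor(p,cv2.COLOR_BGR2HSV); m=(hsv[...,1]<60)&(hsv[...,2]<185)
for n,b,lo,hi in(("lid",box(P,520,700,0,150),18,130),("closed",box(P,330,520,240,450),60,95)):
    q=m&b&(P[...,2]>lo)&(P[...,2]<hi); X=P[q]; X=X[:]
    r=cv2.minAreaRect(X[:,:2].astype(np.float32)); print(n,len(X),np.round(r[0],1),np.round(r[1],1),round(r[2],1))
    if n=="lid":
        for k in range(4):
            A=np.c_[X[:,:2]-[612,74],np.ones(len(X))]; c=np.linalg.lstsq(A,X[:,2],rcond=None)[0]; e=X[:,2]-A@c; X=X[abs(e)<max(5,1.5*e.std())]
        print(c,"grad yaw",np.degrees(np.arctan2(c[1],c[0])),len(X),e.std())
        e3=np.median(X,0);print(e3)
E
```

```text
[[634.0, 85.0, 83.0], [629.0, 80.0, 83.0], [625.0, 76.0, 82.0], [642.0, 39.0, 60.0], [634.0, 39.0, 63.0], [630.0, 34.0, 61.0]]
[622.192618    70.78387643  75.        ]
lid 1182 [616.2  74.9] [147.9 116.3] 6.0
[6.83084184e-01 3.39242823e-02 7.07056068e+01] grad yaw 2.843167176179333 773 2.96866859434918
[615.67469828  82.53517395  73.31084624]
closed 1819 [442.2 354.1] [157.2 125.9] 73.6
```

Call:
step_arm(series=[10,8,0,0,0.55,10,9,0,0,0.55,0,0,-30,0,0.55,0,0,-35,0,0.55,0,0,-30,0,0.55,0,0,-20,0,0.55,0,0,-13,0,0.55,0,0,0,0,0.55,0,0,0,0,0.55])

```text
clock: 3.08
eef_pos: [618.7, 75.6, 93.4]
eef_rot: [3.142, -0.001, 0.068]
wrist_force: [-0.2, -0.4, -0.3]
finger_gap: 42.2
finger_force: 0.0
```

Call:
step_arm(series=[0,0,-7,0,0.55,0,0,-4,0,0.55,0,0,-2,0,0.55,0,0,0,0,0.55,0,0,0,0,0.55])

```text
clock: 3.7
eef_pos: [618.3, 75.4, 79.6]
eef_rot: [3.142, -0.0, 0.068]
wrist_force: [-0.9, -0.8, -0.0]
finger_gap: 42.1
finger_force: 0.0
```

```bash
python3 - <<'E'
from h import *
p,d,i=cam("scene"); cv2.imwrite("pics/n2.png",cv2.resize(p[120:250,220:370],None,fx=4,fy=4,interpolation=2))
E
```

```text
(no output)
```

View pics/n2.png

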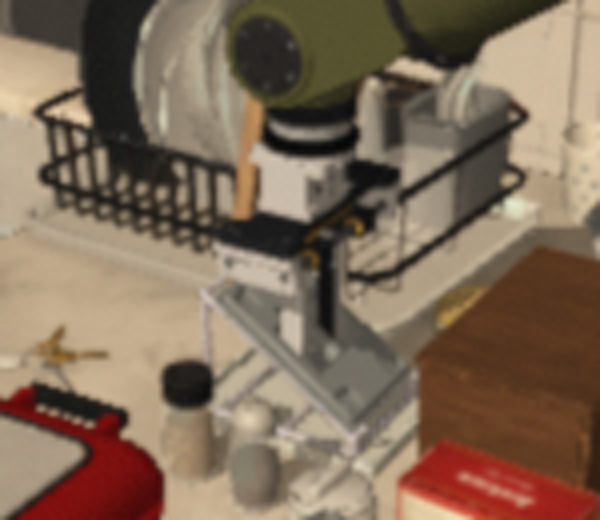

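The fingers stand in the wells on either side of the bar (around px 310,330 in the crop). Closing now.

Call:
step_arm(series=[0,0,0,0,1,0,0,0,0,1,0,0,0,0,1,0,0,0,0,1,0,0,10,0,1,0,0,20,0,1,0,0,30,0,1,0,0,40,0,1,0,0,40,0,1,0,0,0,0,1], squeeze=15)

```text
clock: 5.0
eef_pos: [619.3, 75.5, 224.2]
eef_rot: [-3.142, -0.007, 0.068]
wrist_force: [0.4, 0.5, -1.6]
finger_gap: 11.9
finger_force: 15.0
```

Call:
step_arm(series=[-45,0,5,0,1,-50,0,5,0,1,-40,-10,0,0.1,1,-20,-30,0,0.15,1,-8,-40,0,0.15,1,0,-40,0,0.15,1,0,-40,0,0.15,1,0,-40,0,0.15,1,0,-40,0,0.15,1,0,-40,0,0.15,1,0,-40,0,0.15,1,0,-30,0,0.15,1,0,-12,0,0.135,1,0,0,0,0,1,0,0,0,0,1])

```text
clock: 6.88
eef_pos: [455.2, -286.0, 229.3]
eef_rot: [-3.141, -0.0, 1.65]
wrist_force: [0.1, -0.6, -0.9]
finger_gap: 11.9
finger_force: 15.0
```

```bash
python3 - <<'E'
from h import *
s=manip.read_state(); print(s["eef_pos"].round(1),s["eef_rot"].round(3),s["joints"].round(2))
p,d,i=cam("top"); p2,d2,i2=cam("scene"); np.savez("n3.npz",p=p,d=d,p2=p2,d2=d2)
out=np.zeros((560,790,3),np.uint8)
out[:280,:400]=cv2.resize(p[160:230+20,370:470+30],(400,280),interpolation=2)[:280]
b=cv2.resize(p2[60:200,340:480],(390,390),interpolation=2); out[:390,400:]=b; cv2.imwrite("pics/n3.png",out[:390])
E
```

```text
[ 455.2 -286.   229.3] [-3.141 -0.     1.65 ] [-0.63  0.27  1.56  0.    1.31 -0.71]
```

View pics/n3.png

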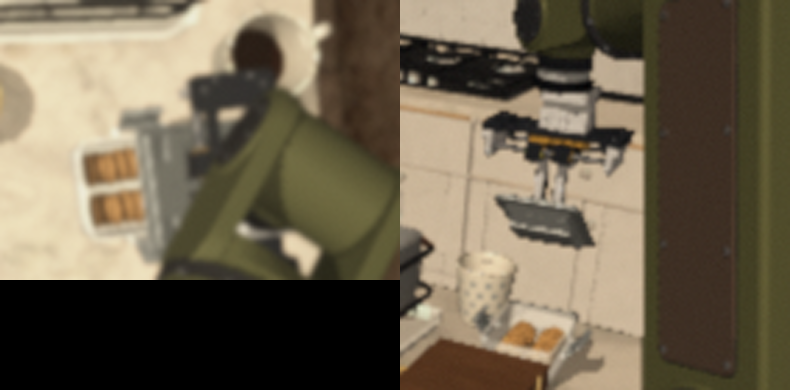

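The lid hangs tilted under the gripper over the open tub. Its high end is on the tub's left side, and the clips are visible at (127,118) and (155,245) in the crop.

```bash
python3 - <<'E'
from h import *
z=np.load("n3.npz"); i=manip.camera_info("top"); P=pts(z["d"],i)
b=box(P,370,540,-300,-200)&(P[...,2]>195)&(P[...,2]<290); X=P[b]
print(len(X)); a=np.radians(94.6); ux=np.array([np.cos(a),np.sin(a)]); uy=np.array([-ux[1],ux[0]])
D=X[:,:2]-[455.2,-286.]; q=np.c_[D@ux,D@uy,X[:,2]]
k=(q[:,0]>28)
A=np.c_[q[k][:,:2],np.ones(k.sum())]; y=q[k][:,2]
for _ in range(4):
    c=np.linalg.lstsq(A,y,rcond=None)[0]; e=y-A@c; s=abs(e)<5; A,y=A[s],y[s]
print("plane",c,np.degrees(np.arctan(c[0])),len(y),"u range",np.percentile(A[:,0],[0,2,98,100]).round(1),"v",np.percentile(A[:,1],[0,2,98,100]).round(1))
for u in range(30,80,6):
    r=A[abs(A[:,0]-u)<3]; print(u,len(r),r[:,1].min().round(1) if len(r) else 0,r[:,1].max().round(1) if len(r) else 0)
i=manip.camera_info("scene"); P=pts(z["d2"],i); X=P[box(P,370,540,-400,-190)&(P[...,2]>150)&(P[...,2]<275)]
D=X[:,:2]-[455.2,-286.]; q=np.c_[D@ux,D@uy,X[:,2]]; q=q[np.hypot(q[:,0],0)>-90]
for n in range(3): print(n,np.percentile(q[:,n],[0,1,99,100]).round(1))
for u in range(-90,90,15):
    r=q[abs(q[:,0]-u)<7.5]
    if len(r): print(u,len(r),np.percentile(r[:,2],[2,50,98]).round(1),np.percentile(r[:,1],[1,99]).round(1))
E
```

```text
621
plane [5.09067169e-01 1.87729337e-02 2.33510121e+02] 26.979150488666527 400 u range [28.1 29.4 64.  64.8] v [-51.7 -50.   52.9  57.9]
30 43 -50.0 31.4
36 59 -50.4 38.5
42 60 -50.9 45.8
48 56 -51.1 53.3
54 76 -51.5 57.9
60 81 -51.7 57.0
66 25 -44.4 51.1
72 0 0 0
78 0 0 0
0 [-60.8 -51.7  65.4  66.6]
1 [-56.7 -53.4  54.8  56.5]
2 [171.9 176.3 273.1 274.7]
-60 5 [173.9 176.2 177.7] [38.3 53.3]
-45 10 [172.2 183.1 189.4] [32.4 54.9]
-30 10 [183.2 195.5 198.9] [40.  54.6]
-15 22 [186.8 199.2 269.5] [-33.8  53. ]
0 59 [188.4 213.3 272.3] [-45.9  53.9]
15 95 [199.6 229.9 273.6] [-46.   54.9]
30 140 [210.5 223.9 238.9] [-43.9  54.3]
45 44 [221.  249.6 263.6] [-55.5  52.3]
60 138 [244.7 257.1 264.8] [-50.6  54.3]
```

Call:
step_arm(series=[1,-1.5,-20,0,1,0,0,-35,0,1,0,0,-25,0,1,0,0,-12,0,1,0,0,-6,0,1,0,0,-5,0,1,0,0,-5,0,1,0,0,-5,0,1,0,0,0,0,1], squeeze=10)

```text
clock: 8.1
eef_pos: [456.1, -287.5, 116.3]
eef_rot: [-3.141, -0.001, 1.653]
wrist_force: [-2.6, 6.8, 2.7]
finger_gap: 12.2
finger_force: 10.0
```

```bash
python3 - <<'E'
from h import *
print(manip.read_state()["wrist_force"])
p,d,i=cam("top"); p2,d2,i2=cam("scene"); np.savez("n4.npz",p=p,d=d,p2=p2,d2=d2)
out=np.zeros((400,790,3),np.uint8)
out[:360,:440]=cv2.resize(p[165:255,375:485],(440,360),interpolation=2)
out[:400,445:]=cv2.resize(p2[130:210,350:419],(345,400),interpolation=2); cv2.imwrite("pics/n4.png",out)
E
```

```text
[-2.64450343  6.77089638  2.65427458]
```

View pics/n4.png

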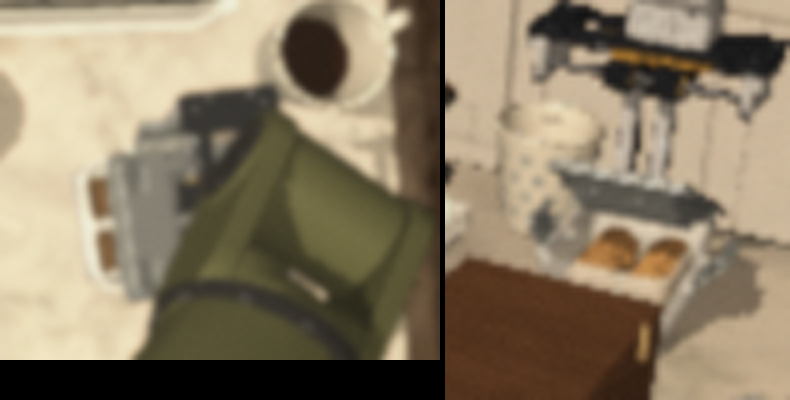

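The tub's left end is still at top column 394.5, so it has not moved. The lid is still tilted, with its low end on the tub.

Call:
step_arm(series=[0,0,2,0,1,0,0,0,0,1], squeeze=6)

```text
clock: 8.45
eef_pos: [456.4, -288.3, 118.7]
eef_rot: [3.141, 0.001, 1.653]
wrist_force: [0.3, 1.1, -1.8]
finger_gap: 11.7
finger_force: 6.0
```

```bash
python3 - <<'E'
from h import *
s=manip.read_state();print(s["wrist_force"],s["moment"])
z=np.load("n4.npz"); i=manip.camera_info("top"); P=pts(z["d"],i)
a=np.radians(94.6); ux=np.array([np.cos(a),np.sin(a)]); uy=np.array([-ux[1],ux[0]])
X=P[box(P,370,540,-320,-190)&(P[...,2]>85)&(P[...,2]<175)]; D=X[:,:2]-[456,-287.5]; q=np.c_[D@ux,D@uy,X[:,2]]; q=q[q[:,0]>20]
print(np.percentile(q,[0,2,50,98,100],axis=0).round(1)); A=np.c_[q[:,:2],np.ones(len(q))]; y=q[:,2]
for _ in range(4):
    c=np.linalg.lstsq(A,y,rcond=None)[0]; k=abs(y-A@c)<5; A,y=A[k],y[k]
print(c,np.degrees(np.arctan(c[0])),len(y))
E
```

```text
[ 0.32353176  1.07808866 -1.84908571] [-0.02109843 -0.04993211 -0.0258263 ]
[[ 20.7 -52.2 116.5]
 [ 22.6 -49.8 123.4]
 [ 49.5  -1.5 136. ]
 [ 71.4  54.6 147.4]
 [ 73.7  59.  149.3]]
[3.88087949e-01 1.54398162e-02 1.17280630e+02] 21.21063274439418 456
```

Call:
step_arm(series=[0,0,8,0,1,0.5,-6,0,0,1,0.5,-6,0,0,1,0,0,-6,0,1,0,0,-5,0,1,0,1.5,-4,0,1,0,2,-4,0,1,0,1.5,-4,0,1,0,1,-4,0,1,0,1,-4,0,1,0,0,0,0,1])

```text
clock: 9.82
eef_pos: [457.2, -293.1, 95.1]
eef_rot: [-3.141, -0.0, 1.653]
wrist_force: [1.9, 2.2, -0.7]
finger_gap: 12.0
finger_force: 6.0
```

```bash
cat > t.py <<'E'
from h import *
p,d,i=cam("top"); P=pts(d,i); s=manip.read_state(); e=s["eef_pos"]; print(s["clock"],e.round(1),s["wrist_force"].round(1),s["moment"].round(2))
a=np.radians(94.6); ux=np.array([np.cos(a),np.sin(a)]); uy=np.array([-ux[1],ux[0]])
X=P[box(P,370,540,-320,-190)&(P[...,2]>60)&(P[...,2]<175)]; D=X[:,:2]-[455.6,-286.5]; q=np.c_[D@ux,D@uy,X[:,2]]; q=q[q[:,0]>20]
print(np.percentile(q,[0,2,50,98,100],axis=0).round(1)); A=np.c_[q[:,:2],np.ones(len(q))]; y=q[:,2]
for _ in range(4):
    c=np.linalg.lstsq(A,y,rcond=None)[0]; k=abs(y-A@c)<5; A,y=A[k],y[k]
print(c,np.degrees(np.arctan(c[0])),len(y))
E
python3 t.py
```

```text
9.875 [ 457.3 -293.1   95.3] [-0.4  1.4 -2.1] [ 0.26 -0.22  0.06]
[[ 2.030e+01 -7.690e+01  6.040e+01]
 [ 2.280e+01 -5.280e+01  6.710e+01]
 [ 5.080e+01  1.000e-01  9.520e+01]
 [ 7.520e+01  5.510e+01  1.030e+02]
 [ 7.650e+01  5.870e+01  1.724e+02]]
[-5.17739273e-02  1.26769918e-02  9.72120900e+01] -2.963781236264195 433
```

Call:
step_arm(series=[0,2.5,-2,0,1,0,0,-3,0,1,0,0,-3,0,1,0,0,-3,0,1,0,0,0,0,1])

```text
clock: 10.5
eef_pos: [457.5, -290.7, 84.5]
eef_rot: [3.141, 0.0, 1.653]
wrist_force: [3.9, 1.2, -0.5]
finger_gap: 12.1
finger_force: 6.0
```

```bash
python3 t.py; python3 - <<'E'
from h import *
p2,d2,i2=cam("scene");p,d,i=cam("top"); out=np.zeros((400,790,3),np.uint8)
out[:360,:440]=cv2.resize(p[165:255,375:485],(440,360),interpolation=2)
out[:400,445:]=cv2.resize(p2[130:210,350:419],(345,400),interpolation=2); cv2.imwrite("pics/n5.png",out)
E
```

```text
10.55 [ 457.5 -290.7   84.5] [ 3.7  0.3 -0.2] [ 0.05 -0.82  0.11]
[[ 20.1 -78.1  62.8]
 [ 22.3 -56.1  70.5]
 [ 49.8  -2.7  78.3]
 [ 76.9  55.2 172.9]
 [ 79.5  58.8 174.8]]
[-2.95781703e-01 -6.06695098e-02  9.55000217e+01] -16.47725312334948 249
```

View pics/n5.png

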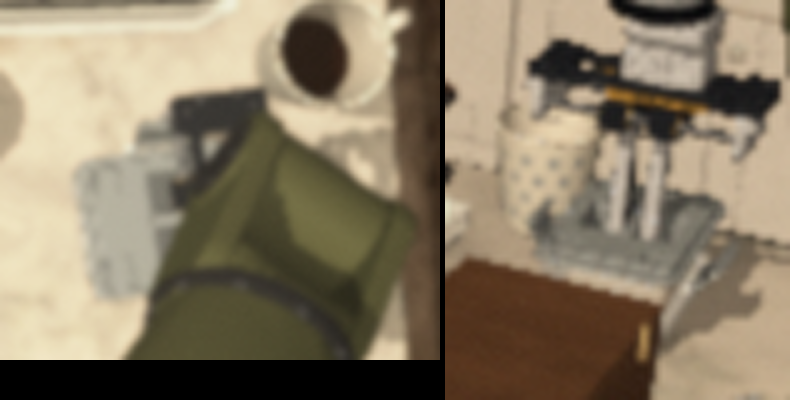

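The lid lies nearly flat on the tub: its near end deck is at about 78 mm, where 79 is seated. I'll release, rise and check.

Call:
step_arm(series=[1,0,-1,0,1,0,0,-1,0,1,0,0,0,0,0.6,0,0,0,0,0.6,0,0,0,0,0.6,0,0,15,0,0.6,0,0,40,0,0.6,0,30,50,0,0.8,0,62,30,0,1,0,62,0,0,1,0,62,0,0,1,0,30,0,0,1,0,0,0,0,1])

```text
clock: 12.28
eef_pos: [458.3, -48.9, 215.8]
eef_rot: [3.14, 0.0, 1.656]
wrist_force: [-0.6, 0.2, 1.0]
finger_gap: 0.8
finger_force: 0.0
```

```bash
cat > look.py <<'E'
from h import *
import sys
p,d,i=cam("top"); P=pts(d,i); p2,d2,i2=cam("scene"); np.savez("l.npz",p=p,d=d,p2=p2,d2=d2)
s=manip.read_state(); print(s["clock"],s["eef_pos"].round(1))
hsv=cv2.cvtColor(p,cv2.COLOR_BGR2HSV); m=(hsv[...,1]<60)&(hsv[...,2]<190)
b=box(P,370,540,-390,-190); X=P[b&(P[...,2]>60)&(P[...,2]<110)&m]
r=cv2.minAreaRect(X[:,:2].astype(np.float32)); print(np.round(r[0],1),np.round(r[1],1),round(r[2],1),len(X))
q=X
A=np.c_[q[:,:2]-[456,-287],np.ones(len(q))]; y=q[:,2]
for _ in range(6):
    c=np.linalg.lstsq(A,y,rcond=None)[0]; k=abs(y-A@c)<4; A,y=A[k],y[k]
print("plane",c,len(y))
out=np.zeros((400,790,3),np.uint8)
out[:360,:440]=cv2.resize(p[165:255,375:485],(440,360),interpolation=2)
out[:400,445:]=cv2.resize(p2[130:210,350:419],(345,400),interpolation=2); cv2.imwrite(f"pics/{sys.argv[1]}.png",out)
E
python3 look.py n6
```

```text
12.375 [458.3 -50.7 215.4]
[ 454.9 -286.3] [155. 156.] 6.9 1507
plane [9.32827524e-04 4.24898532e-03 7.64618179e+01] 1019
```

View pics/n6.png

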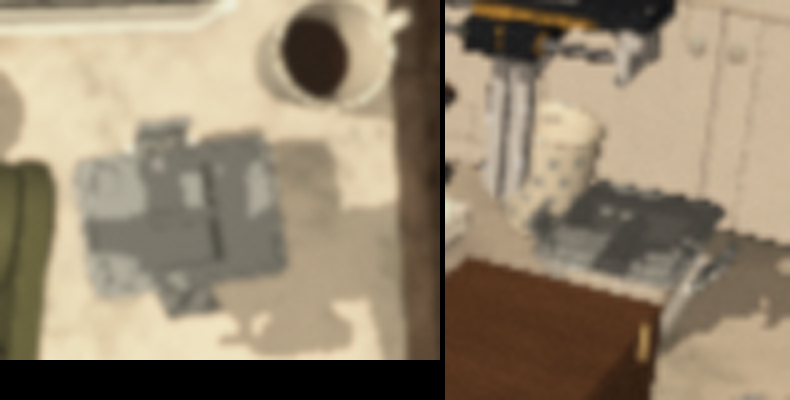

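The lid lies flat (plane slope under 0.5%) with both clips still leaning out, at crop (165,135) and (190,295).

```bash
python3 - <<'E'
from h import *
z=np.load("l.npz"); i=manip.camera_info("top"); P=pts(z["d"],i)
C=np.array([(75,160),(262,130),(286,276),(100,298)])/4+[375,165]
W=np.array([ray(i,u,v,73)[:2] for u,v in C]); L=(W[1]-W[0]+W[2]-W[3])/2; S=(W[0]-W[3]+W[1]-W[2])/2
print(W.mean(0),np.hypot(*L),np.hypot(*S),np.degrees(np.arctan2(-L[1],-L[0])),np.degrees(np.arctan2(S[1],S[0])))
c=W.mean(0)
X=P[box(P,360,560,-390,-190)&(P[...,2]>15)&(P[...,2]<100)]; a=np.radians(97); ux=np.array([np.cos(a),np.sin(a)]); uy=np.array([-ux[1],ux[0]]); D=X[:,:2]-c
u,v=D@ux,D@uy
for lo,hi in((-30,30),(-75,-35),(35,75)):
    k=(u>lo)&(u<hi)&(X[:,2]>64); print(lo,hi,"v",v[k].min().round(1),v[k].max().round(1))
k=abs(v)<30; k&=X[:,2]>66; print("u",u[k].min().round(1),u[k].max().round(1))
for vv in list(range(-95,-50,5))+list(range(50,95,5)):
    k=(abs(u)<18)&(abs(v-vv-2.5)<2.5); 
    if k.any(): print(vv,np.median(X[k,2]).round(1),X[k,2].max().round(1),end="; ")
# plane height comparison at four deck spots for both tubs
for n,cc,ang in(("lid",c,97),("closed",np.array([438,351.]),75.8)):
    a=np.radians(ang);ux=np.array([np.cos(a),np.sin(a)]); uy=np.array([-ux[1],ux[0]]);D=P[...,:2]-cc; uu=D@ux;vv=D@uy
    print("\n",n,[np.median(P[(abs(uu-su*37)<9)&(abs(vv-sv*25)<20)][:,2]).round(1) for su in(-1,1) for sv in(-1,1)])
E
```

```text
[ 455.37113212 -287.81214011] 148.49632385142618 112.49056641167383 96.30568028359873 7.218959899630901
-30 30 v -78.0 79.3
-75 -35 v -54.8 57.0
35 75 v -56.3 55.4
u -76.4 80.0
-80 73.3 77.4; -75 77.0 81.5; -70 60.6 73.6; -65 52.7 56.7; -60 49.6 73.0; -55 73.7 75.7; 50 73.5 78.6; 55 51.6 76.1; 60 54.8 60.3; 65 57.8 62.7; 70 71.7 75.9; 75 70.3 76.0; 
 lid [np.float64(78.0), np.float64(78.5), np.float64(78.9), np.float64(78.6)]

 closed [np.float64(78.7), np.float64(78.9), np.float64(77.9), np.float64(78.8)]
```

```bash
python3 - <<'E'
from h import *
z=np.load("l.npz"); i=manip.camera_info("top"); P=pts(z["d"],i)
for n,b in(("A",box(P,540,665,-330,-215)),("mug",box(P,520,660,-470,-340)),("near",box(P,280,390,-400,-150))):
    X=P[b]; k=X[:,2].argmax(); print(n,X[k].round(0),np.percentile(X[:,2],99))
E
```

```text
A [ 658. -247.  233.] 195.6966261823541
mug [ 564. -363.   98.] 94.11657014075834
near [ 381. -273.   79.] 71.97512745491427
```

Call:
step_arm(series=[0,-22,0,-0.154,1,0,-22,0,-0.154,1,0,-22,0,-0.154,1,0,-22,0,-0.154,1,0,-22,0,-0.154,1,0,-22,0,-0.154,1,0,-22,0,-0.154,1,0,-22,0,-0.154,1,0,-24,0,-0.154,1,0,-24,0,-0.154,1,48,0,0,0,1,48,0,0,0,1,0,0,-30,0,1,0,0,-40,0,1,0,0,-40,0,1,0,0,-20,0,1,0,0,0,0,1])

```text
clock: 14.5
eef_pos: [553.7, -275.0, 84.1]
eef_rot: [-3.141, 0.001, 0.112]
wrist_force: [0.0, 0.0, 0.2]
finger_gap: 0.4
finger_force: 0.0
```

Call:
step_arm(series=[-6,-0.7,0,0,1,-6,-0.7,0,0,1,-5,-0.6,0,0,1,-4,-0.5,0,0,1,-3,-0.3,0,0,1,0,0,0,0,1])

```text
clock: 15.25
eef_pos: [530.0, -277.2, 84.7]
eef_rot: [-3.141, 0.0, 0.113]
wrist_force: [-0.0, -0.0, 0.4]
finger_gap: 0.0
finger_force: 0.0
```

Call:
step_arm(series=[-2,-0.2,0,0,1,-2,-0.2,0,0,1,-1,0,0,0,1,0,0,0,0,1])

```text
clock: 15.75
eef_pos: [525.9, -277.5, 84.9]
eef_rot: [3.141, -0.002, 0.113]
wrist_force: [5.8, 0.5, 0.1]
finger_gap: 0.8
finger_force: 2.8
```

Call:
step_arm(series=[5,0.6,0,0,1,10,1,0,0,1,5,0,40,0,1,0,0,50,0,1,-45,-5,20,0,1,-50,-5,0,0,1,-50,-5,0,0,1,-45,-6,0,0,1,0,0,-30,0,1,0,0,-40,0,1,0,0,-30,0,1,0,0,-10,0,1,0,0,0,0,1])

```text
clock: 17.38
eef_pos: [355.5, -297.0, 84.8]
eef_rot: [-3.141, 0.0, 0.113]
wrist_force: [-0.8, -0.0, 0.2]
finger_gap: 0.3
finger_force: 0.0
```

```bash
python3 look.py n7; python3 - <<'E'
from h import *
z=np.load("l.npz"); i=manip.camera_info("top"); P=pts(z["d"],i)
c=np.array([455.2,-286.3]); a=np.radians(96.7);ux=np.array([np.cos(a),np.sin(a)]); uy=np.array([-ux[1],ux[0]]);D=P[...,:2]-c; u=D@ux;v=D@uy;Z=P[...,2]
for vv in range(-85,-44,4):
    k=(abs(u)<15)&(abs(v-vv)<2); print(vv,k.sum(),np.median(Z[k]).round(1) if k.any() else "",end="; ")
for lo,hi in((-15,15),(-70,-35),(35,70)):
    k=(u>lo)&(u<hi)&(abs(v)<75)&(Z>66)&(Z<90); print("\n",lo,v[k].min().round(1),v[k].max().round(1))
k=(abs(v)<45)&(abs(u)<90)&(Z>66)&(Z<90); print("u",u[k].min(),u[k].max())
E
```

```text
17.475 [ 355.8 -297.4   85.7]
[ 442.8 -288.4] [140.8 154.9] 6.5 1465
plane [1.29441922e-02 5.46428136e-04 7.69754638e+01] 996
-85 11 -0.0; -81 11 -1.4; -77 10 -0.7; -73 10 -1.8; -69 11 0.4; -65 10 -0.8; -61 8 1.8; -57 12 77.6; -53 12 78.1; -49 11 73.4; -45 12 75.0; 
 -15 -59.8 74.6

 -70 -51.2 60.5

 35 -51.9 59.9
u -78.25938484504742 78.39230938874793
```

The +x clip stands upright (top at 78 mm, outer edge at v≈-60). The tub slid about 4 mm towards -x, so I'll push the near clip in finer steps.

Call:
step_arm(series=[5,0.6,0,0,1,5,0.6,0,0,1,4,0.5,0,0,1,2,0.2,0,0,1,0,0,0,0,1])

```text
clock: 18.1
eef_pos: [371.5, -295.0, 84.7]
eef_rot: [3.141, -0.0, 0.113]
wrist_force: [0.2, 0.5, 0.1]
finger_gap: 0.1
finger_force: 0.1
```

Call:
step_arm(series=[1,0.1,0,0,1,1,0.1,0,0,1,0,0,0,0,1])

```text
clock: 18.48
eef_pos: [373.3, -294.8, 84.7]
eef_rot: [-3.142, -0.0, 0.113]
wrist_force: [-1.6, -1.0, 1.4]
finger_gap: 0.6
finger_force: 0.5
```

Call:
step_arm(series=[1,0.1,0,0,1,0.5,0,0,0,1,0,0,0,0,1])

```text
clock: 18.85
eef_pos: [374.8, -294.7, 84.6]
eef_rot: [-3.142, -0.0, 0.113]
wrist_force: [-1.9, -0.6, 0.2]
finger_gap: 0.1
finger_force: 0.4
```

Call:
step_arm(series=[0.7,0,0,0,1,0,0,0,0,1])

```text
clock: 19.1
eef_pos: [375.5, -294.8, 84.7]
eef_rot: [-3.142, -0.0, 0.113]
wrist_force: [-0.9, -0.6, 0.4]
finger_gap: 0.5
finger_force: 0.4
```

Call:
step_arm(series=[0.7,0,0,0,1,0,0,0,0,1])

```text
clock: 19.35
eef_pos: [376.2, -294.7, 84.7]
eef_rot: [-3.142, -0.0, 0.113]
wrist_force: [-1.1, 0.6, 0.7]
finger_gap: 0.3
finger_force: 0.4
```

```bash
python3 look.py n8; cat > v.py <<'E'
from h import *
z=np.load("l.npz"); i=manip.camera_info("top"); P=pts(z["d"],i)
c=np.array([451.,-287]); a=np.radians(96.7);ux=np.array([np.cos(a),np.sin(a)]); uy=np.array([-ux[1],ux[0]]);D=P[...,:2]-c; u=D@ux;v=D@uy;Z=P[...,2]
for vv in list(range(-69,-44,4))+list(range(45,75,4)):
    k=(abs(u)<15)&(abs(v-vv)<2); print(vv,k.sum(),np.median(Z[k]).round(1) if k.any() else "",end="; ")
for lo,hi in((-15,15),(-70,-35),(35,70)):
    k=(u>lo)&(u<hi)&(abs(v)<85)&(Z>66)&(Z<90); print("\n",lo,v[k].min().round(1),v[k].max().round(1))
k=(abs(v)<45)&(abs(u)<90)&(Z>66)&(Z<90); print("u",u[k].min(),u[k].max())
print([np.median(Z[(abs(u-su*37)<9)&(abs(v-sv*25)<20)]).round(1) for su in(-1,1) for sv in(-1,1)])
E
python3 v.py
```

```text
19.45 [ 376.2 -294.8   84.7]
[ 454.5 -287.5] [117.5 154.5] 7.3 1299
plane [-1.36945865e-02  1.69667933e-03  7.72867436e+01] 922
-69 13 -0.2; -65 8 36.8; -61 13 77.6; -57 12 77.0; -53 12 72.3; -49 12 75.7; -45 13 78.4; 45 34 346.0; 49 31 355.5; 53 25 359.0; 57 26 362.9; 61 18 362.7; 65 21 364.8; 69 21 365.2; 73 20 365.1; 
 -15 -64.5 55.3

 -70 -55.9 39.0

 35 -56.6 55.1
u -78.1283138374249 78.81664340472113
[np.float64(78.2), np.float64(78.9), np.float64(78.2), np.float64(328.1)]
```

Call:
step_arm(series=[1,0.1,0,0,1,0,0,0,0,1])

```text
clock: 19.7
eef_pos: [377.2, -294.7, 84.7]
eef_rot: [3.141, -0.0, 0.113]
wrist_force: [-0.7, -0.5, -0.2]
finger_gap: 0.5
finger_force: 0.3
```

Call:
step_arm(series=[1,0.1,0,0,1,0,0,0,0,1])

```text
clock: 19.95
eef_pos: [378.2, -294.6, 84.7]
eef_rot: [3.142, -0.0, 0.113]
wrist_force: [-0.1, -0.5, 1.1]
finger_gap: 0.4
finger_force: 0.2
```

Call:
step_arm(series=[1,0.1,0,0,1,0,0,0,0,1])

```text
clock: 20.2
eef_pos: [379.2, -294.5, 84.7]
eef_rot: [-3.142, -0.0, 0.113]
wrist_force: [-0.3, -0.4, 0.1]
finger_gap: 0.3
finger_force: 0.2
```

Call:
step_arm(series=[1,0.1,0,0,1,0,0,0,0,1])

```text
clock: 20.45
eef_pos: [380.2, -294.4, 84.7]
eef_rot: [3.142, -0.0, 0.113]
wrist_force: [-1.0, -0.7, 1.1]
finger_gap: 0.3
finger_force: 0.2
```

Call:
step_arm(series=[1,0.1,0,0,1,0,0,0,0,1])

```text
clock: 20.7
eef_pos: [381.2, -294.2, 84.6]
eef_rot: [-3.142, -0.0, 0.113]
wrist_force: [-0.3, -0.2, 1.2]
finger_gap: 0.6
finger_force: 0.1
```

Call:
step_arm(series=[0.7,0.1,0,0,1,0,0,0,0,1])

```text
clock: 20.95
eef_pos: [381.9, -294.1, 84.7]
eef_rot: [-3.142, 0.0, 0.113]
wrist_force: [-0.5, 0.2, 0.3]
finger_gap: 0.6
finger_force: 0.2
```

Call:
step_arm(series=[1,0.1,0,0,1,0,0,0,0,1])

```text
clock: 21.2
eef_pos: [382.9, -294.1, 84.7]
eef_rot: [3.142, -0.0, 0.113]
wrist_force: [-0.2, -0.6, -0.2]
finger_gap: 0.2
finger_force: 0.1
```

Call:
step_arm(series=[1,0.1,0,0,1,0,0,0,0,1])

```text
clock: 21.45
eef_pos: [383.9, -293.9, 84.7]
eef_rot: [-3.142, -0.0, 0.113]
wrist_force: [-0.4, -0.4, 1.4]
finger_gap: 0.2
finger_force: 0.0
```

Call:
step_arm(series=[0.7,0.1,0,0,1,0,0,0,0,1])

```text
clock: 21.7
eef_pos: [384.6, -293.9, 84.7]
eef_rot: [3.142, -0.0, 0.113]
wrist_force: [-0.4, -0.2, -0.2]
finger_gap: 0.6
finger_force: 0.1
```

```bash
python3 look.py n9; python3 v.py; python3 - <<'E'
from h import *
z=np.load("l.npz"); i=manip.camera_info("scene"); P=pts(z["d2"],i)
c=np.array([451.,-287]); a=np.radians(96.7);ux=np.array([np.cos(a),np.sin(a)]); uy=np.array([-ux[1],ux[0]]);D=P[...,:2]-c; u=D@ux;v=D@uy;Z=P[...,2]
print("scene view, near clip: v by height")
for h in range(46,90,4):
    k=(abs(u)<24)&(abs(Z-h)<2)&(v>45)&(v<100); k2=(abs(u)<24)&(abs(Z-h)<2)&(v<-45)&(v>-90); print(h,k.sum(),np.percentile(v[k],[5,50,95]).round(1) if k.any() else "",k2.sum(),np.percentile(v[k2],[5,95]).round(1) if k2.any() else "")
E
```

```text
21.8 [ 384.6 -293.9   84.7]
[ 459.8 -286.7] [110.1 160.2] 11.6 1161
plane [-2.11316673e-02 -2.36510603e-03  7.74466266e+01] 846
-69 12 0.6; -65 9 70.1; -61 14 78.1; -57 13 77.5; -53 12 74.3; -49 12 76.0; -45 13 79.3; 45 23 360.6; 49 20 363.4; 53 19 363.0; 57 19 364.7; 61 22 364.5; 65 18 366.1; 69 23 365.0; 73 21 365.2; 
 -15 -64.4 47.6

 -70 -55.9 29.3

 35 -56.5 55.1
u -77.94604897105071 79.02818992543752
[np.float64(79.1), np.float64(78.2), np.float64(78.5), np.float64(331.5)]
scene view, near clip: v by height
46 0  0 
50 6 [51.1 55.5 56.5] 0 
54 0  0 
58 3 [54.3 56.5 58.4] 0 
62 3 [57.3 63.2 73.5] 0 
66 6 [57.  69.1 75.7] 3 [-66.7 -65.3]
70 9 [50.9 64.  74.5] 3 [-63.3 -58.9]
74 11 [45.7 61.9 74.4] 7 [-67.2 -55.9]
78 11 [46.9 56.  74.4] 19 [-65.5 -46.9]
82 9 [50.7 65.8 75. ] 1 [-50.7 -50.7]
86 5 [61.  68.9 74.8] 0
```

Call:
step_arm(series=[1,0.1,0,0,1,0,0,0,0,1])

```text
clock: 22.05
eef_pos: [385.5, -293.7, 84.7]
eef_rot: [-3.142, 0.0, 0.113]
wrist_force: [-1.9, 0.0, 0.8]
finger_gap: 0.5
finger_force: 1.0
```

Call:
step_arm(series=[1,0.1,0,0,1,0,0,0,0,1])

```text
clock: 22.3
eef_pos: [386.0, -293.7, 84.7]
eef_rot: [-3.141, 0.001, 0.113]
wrist_force: [-7.4, -1.1, 3.8]
finger_gap: 1.0
finger_force: 3.8
```

Call:
step_arm(series=[1,0.1,0,0,1,0,0,0,0,1])

```text
clock: 22.55
eef_pos: [386.9, -293.6, 84.7]
eef_rot: [-3.141, 0.002, 0.113]
wrist_force: [-9.2, -1.7, 5.3]
finger_gap: 0.3
finger_force: 4.1
```

Call:
step_arm(series=[-6,-0.6,0,0,1,-10,0,10,0,1,0,0,40,0,1,0,0,50,0,1,6,50,25,0.1,1,6,55,0,0.11,0.8,6,60,0,0.11,0.55,6,60,0,0.11,0.55,6,60,0,0.11,0.55,6,60,0,0.11,0.55,6,60,0,0.11,0.55,6,60,0,0.11,0.55,6,60,0,0.11,0.55,6,60,0,0.11,0.55,5,40,0,0.115,0.55,3,20,0,0,0.55,0,0,0,0,0.55,0,0,0,0,0.55], squeeze=25)

```text
clock: 24.8
eef_pos: [439.5, 349.9, 210.0]
eef_rot: [3.141, -0.0, 1.317]
wrist_force: [0.3, 0.1, 0.2]
finger_gap: 42.1
finger_force: 0.0
```

```bash
python3 look.py n10; python3 v.py; python3 - <<'E'
from h import *
z=np.load("l.npz"); z0=np.load("top0.npz"); p=z["p"]; i=manip.camera_info("top"); P=pts(z["d"],i)
print(manip.read_state()["eef_pos"],manip.read_state()["eef_rot"])
P0=pts(z0["d"],i)
def prof(P,c,ang,n):
    a=np.radians(ang);ux=np.array([np.cos(a),np.sin(a)]); uy=np.array([-ux[1],ux[0]]);D=P[...,:2]-c; u=D@ux;v=D@uy;Z=P[...,2]
    g=lambda k,w:(w[k].min().round(1),w[k].max().round(1)); ok=(Z>66)&(Z<90)&(abs(v)<80)&(abs(u)<95)
    print(n,"clips",g(ok&(abs(u)<18),v),"flange",g(ok&(abs(u)>32)&(abs(u)<70),v),"ends",g(ok&(abs(v)<45),u))
    k=ok&(abs(u)<75)&(abs(v)<53); r=cv2.minAreaRect(P[ok&((abs(u)>30)|(abs(v)<50))][:,:2].astype(np.float32)); print(r)
prof(P0,np.array([438.5,351.5]),75.6,"closed"); prof(P,np.array([453,-287.]),96.7,"lid")
out=np.zeros((600,800,3),np.uint8); out[:290,:400]=cv2.resize(p[175:247,375:475],(400,288),interpolation=2).repeat(1,0)[[*range(288),287,287]]
p2=z["p2"]; out[:290,400:]=cv2.resize(p2[150:215,350:440],(400,290),interpolation=2)
out[300:,:400]=cv2.resize(p2[210:330,220:380],(400,300),interpolation=2); out[300:,400:]=cv2.resize(p[185:275,170:290],(400,300),interpolation=2); cv2.imwrite("pics/fin.png",out)
E
```

```text
24.9 [439.7 349.9 210.1]
[ 454.1 -287. ] [124.4 155.4] 5.1 1466
plane [4.42929857e-03 4.54144464e-03 7.72028135e+01] 1000
-69 9 -1.4; -65 8 72.4; -61 14 78.7; -57 14 78.0; -53 11 73.7; -49 14 76.6; -45 13 78.8; 45 11 77.3; 49 13 75.2; 53 13 77.8; 57 11 77.6; 61 3 -0.8; 65 11 -1.3; 69 12 -0.1; 73 11 0.5; 
 -15 -65.9 59.3

 -70 -57.2 54.4

 35 -57.5 53.6
u -78.13223957978171 78.82924236039338
[np.float64(78.2), np.float64(78.4), np.float64(78.3), np.float64(79.3)]
[439.65983333 349.86651869 210.09210491] [ 3.14131580e+00 -3.04534928e-04  1.31670748e+00]
closed clips (np.float64(-61.4), np.float64(62.9)) flange (np.float64(-55.8), np.float64(57.6)) ends (np.float64(-76.2), np.float64(81.4))
((438.093505859375, 354.121337890625), (156.35940551757812, 111.12908172607422), 74.4173583984375)
lid clips (np.float64(-63.9), np.float64(61.2)) flange (np.float64(-55.5), np.float64(56.4)) ends (np.float64(-77.9), np.float64(79.1))
((452.68328857421875, -286.4112548828125), (111.54176330566406, 156.98387145996094), 6.302662372589111)
```

View pics/fin.png

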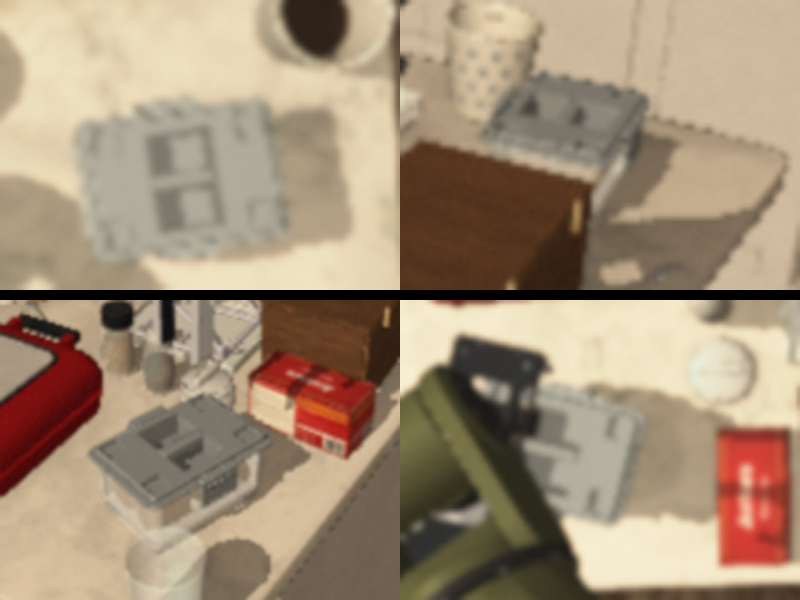

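Both clips are upright and flush against the lid (top left view). The gripper is over the closed tub, with its bar visible in the lower left view.

```bash
python3 - <<'E'
from h import *
z=np.load("top0.npz"); i=manip.camera_info("top"); P=pts(z["d"],i)
X=P[box(P,330,560,270,430)]; print(X[X[:,2].argmax()])
X=P[box(P,320,400,430,540)]; print(X[X[:,2].argmax()])
# bar of the closed tub: well (dark/low) pixels
a=np.radians(75.2);ux=np.array([np.cos(a),np.sin(a)]); uy=np.array([-ux[1],ux[0]])
for n,c,P,a in(("closed",np.array([438.3,353.]),P,75.2),("lid",np.array([452.8,-286.6]),pts(np.load("l.npz")["d"],i),96.4)):
    a=np.radians(a);ux=np.array([np.cos(a),np.sin(a)]); uy=np.array([-ux[1],ux[0]])
    D=P[...,:2]-c; u=D@ux; v=D@uy; k=(abs(u)<40)&(abs(v)<48)&(P[...,2]<68); print(n,k.sum(),u[k].mean(),v[k].mean(),np.percentile(u[k],[3,97]),np.percentile(v[k],[3,97]))
E
```

```text
[467.88644103 402.08965702  86.56019653]
[332.3079052  520.03526648  97.44934419]
closed 323 6.202981912528907 1.9694980470715044 [-17.20155869  27.8212279 ] [-34.62580158  38.16285577]
lid 315 -5.150329542485218 0.6395091374006269 [-26.67992303  17.7970832 ] [-35.82089085  36.96380476]
```

Call:
step_arm(series=[-1,2,-40,0,0.55,0,0.5,-40,0,0.55,0,0,-25,0,0.55,0,0,-12,0,0.55,0,0,0,0,0.55])

```text
clock: 25.52
eef_pos: [438.6, 353.0, 92.8]
eef_rot: [-3.141, 0.0, 1.317]
wrist_force: [1.1, -0.3, -0.3]
finger_gap: 42.5
finger_force: 0.0
```

Call:
step_arm(series=[0,0,-6,0,0.55,0,0,-4,0,0.55,0,0,-2,0,0.55,0,0,0,0,0.55,0,0,0,0,1,0,0,0,0,1,0,0,0,0,1,0,0,0,0,1], squeeze=40)

```text
clock: 26.52
eef_pos: [438.8, 353.3, 80.7]
eef_rot: [3.141, -0.0, 1.318]
wrist_force: [5.0, 0.4, 3.4]
finger_gap: 11.4
finger_force: 40.0
```

Call:
step_arm(series=[0,0,6,0,1,0,0,12,0,1,0,0,20,0,1,0,0,30,0,1,0,0,35,0,1,0,0,40,0,1,0,0,30,0,1,0,0,0,0,1])

```text
clock: 27.52
eef_pos: [438.9, 353.7, 256.0]
eef_rot: [3.139, -0.003, 1.318]
wrist_force: [0.4, 0.2, -6.2]
finger_gap: 11.8
finger_force: 40.0
```

Call:
step_arm(series=[0,-20,0,0.02,1,1,-35,0,0.03,1,1,-45,0,0.03,1,1,-45,0,0.03,1,1,-45,0,0.03,1,1,-45,0,0.03,1,1,-45,0,0.03,1,1,-45,0,0.03,1,1,-45,0,0.03,1,1,-45,0,0.03,1,1,-45,0,0.03,1,1,-45,0,0.03,1,1,-45,0,0.015,1,1,-35,0,0,1,1,-25,0,0,1,1,-15,0,0,1,0,-8,0,0,1,0,0,0,0,1,0,0,0,0,1])

```text
clock: 29.9
eef_pos: [453.6, -279.0, 253.7]
eef_rot: [3.142, -0.0, 1.683]
wrist_force: [-0.2, 0.2, -5.8]
finger_gap: 11.4
finger_force: 40.0
```

```bash
cat > held.py <<'E'
from h import *
s=manip.read_state(); e=s["eef_pos"]; a=s["eef_rot"][2]; print(s["clock"],e.round(1),round(np.degrees(a),1))
ux=np.array([np.cos(a),np.sin(a)]); uy=np.array([-ux[1],ux[0]]); z0=e[2]-80.7
for n in("top","scene"):
    p,d,i=cam(n); P=pts(d,i); hs=cv2.cvtColor(p,cv2.COLOR_BGR2HSV); m=(hs[...,1]<60)
    D=P[...,:2]-e[:2]; u=D@ux; v=D@uy; Z=P[...,2]-z0
    k=(abs(u)<95)&(abs(v)<70)&(Z>60)&(Z<84); print(n,k.sum(),"u",np.percentile(u[k],[0,.5,99.5,100]).round(1),"v",np.percentile(v[k],[0,.5,99.5,100]).round(1))
    k&=(abs(u)>28); f=k&(Z>74)&(Z<84)
    A=np.c_[u[f],v[f],np.ones(f.sum())]; y=Z[f]; print("deck tilt",np.linalg.lstsq(A,y,rcond=None)[0].round(4))
    for lo,hi in((30,70),(-70,-30)):
        q=k&(u>lo)&(u<hi); print(lo,q.sum(),(v[q].min().round(1),v[q].max().round(1)) if q.any() else "")
    for lo in(-45,-20,5,30):
        q=k&(v>lo)&(v<lo+20); print("v",lo,(u[q].min().round(1),u[q].max().round(1)) if q.any() else "")
    if n=="scene":
        q=(abs(u)<95)&(abs(v)<70)&(Z>-4)&(Z<10); print("feet",q.sum(),Z[q].min() if q.any() else "")
E
python3 held.py
```

```text
29.9 [ 453.6 -279.   253.7] 96.5
top 980 u [-41.5 -36.6  79.9  80.5] v [-59.  -57.6  57.5  58.7]
deck tilt [-2.38000e-02 -1.80000e-03  7.93996e+01]
30 601 (np.float64(-53.1), np.float64(58.7))
-70 13 (np.float64(-52.1), np.float64(-43.3))
v -45 (np.float64(-33.4), np.float64(80.3))
v -20 (np.float64(28.0), np.float64(79.8))
v 5 (np.float64(28.4), np.float64(80.5))
v 30 (np.float64(29.7), np.float64(80.4))
scene 535 u [-73.6 -68.3  81.9  82.6] v [-63.  -60.2  61.1  62.3]
deck tilt [-7.10000e-03 -9.60000e-03  7.77373e+01]
30 147 (np.float64(-56.9), np.float64(60.6))
-70 73 (np.float64(-56.0), np.float64(55.8))
v -45 (np.float64(-73.6), np.float64(82.6))
v -20 (np.float64(-58.6), np.float64(82.0))
v 5 (np.float64(-69.0), np.float64(80.3))
v 30 (np.float64(-68.8), np.float64(82.5))
feet 35 0.18083480647749184
```

Call:
step_arm(series=[0,-5,-10,0,1,0,-4.4,-20,0,1,0,0,-20,0,1,0,0,-20,0,1,0,0,-12,0,1,0,0,-4,0,1,0,0,0,0,1,0,0,0,0,1])

```text
clock: 31.0
eef_pos: [453.8, -289.2, 168.3]
eef_rot: [3.141, 0.001, 1.683]
wrist_force: [0.6, 0.1, -5.7]
finger_gap: 11.6
finger_force: 40.0
```

```bash
python3 held.py; python3 - <<'E'
from h import *
# compare left/near faces of both flanges in the scene view
p,d,i=cam("scene"); P=pts(d,i); a=np.radians(96.4); ux=np.array([np.cos(a),np.sin(a)]); uy=np.array([-ux[1],ux[0]]); D=P[...,:2]-np.array([452.8,-286.6]); u=D@ux;v=D@uy;Z=P[...,2]
for lo,hi in((68,76),(76,82),(95,140),(150,158),(158,165)):
    k=(abs(u)<100)&(abs(v)<48)&(Z>lo)&(Z<hi)&(u>40); print(lo,k.sum(),np.percentile(u[k],[50,98,100]).round(1) if k.any() else "")
E
```

```text
31.0 [ 453.8 -289.2  168.3] 96.4
top 814 u [-71.2 -32.2  80.   81.7] v [-58.4 -57.1  57.5  58.8]
deck tilt [-3.14000e-02  1.20000e-03  7.99566e+01]
30 510 (np.float64(-53.0), np.float64(58.8))
-70 6 (np.float64(-51.6), np.float64(-45.8))
v -45 (np.float64(-28.9), np.float64(80.0))
v -20 (np.float64(29.4), np.float64(80.0))
v 5 (np.float64(28.5), np.float64(81.0))
v 30 (np.float64(30.3), np.float64(81.7))
scene 536 u [-76.7 -71.   81.1  84.2] v [-63.1 -61.1  61.5  62.1]
deck tilt [-5.20000e-03 -7.40000e-03  7.77586e+01]
30 155 (np.float64(-56.0), np.float64(54.8))
-70 73 (np.float64(-54.0), np.float64(55.9))
v -45 (np.float64(-67.5), np.float64(78.2))
v -20 (np.float64(-61.6), np.float64(81.2))
v 5 (np.float64(-68.0), np.float64(81.0))
v 30 (np.float64(-76.7), np.float64(84.2))
feet 29 -0.32602824672822805
68 97 [70.4 80.5 83.4]
76 63 [60.1 72.5 76.5]
95 293 [67.6 73.4 74.9]
150 31 [72.4 77.7 77.9]
158 106 [68.9 79.2 81.9]
```

Call:
step_arm(series=[0,0.5,-3,0,1,0,0,-3,0,1,0,0,-2,0,1,0,0,-2,0,1,0,0,0,0,1])

```text
clock: 31.78
eef_pos: [453.5, -288.5, 157.5]
eef_rot: [-3.141, -0.0, 1.683]
wrist_force: [-0.9, 0.2, -5.5]
finger_gap: 11.9
finger_force: 40.0
```

Call:
step_arm(series=[0,0,-1,0,1,0,0,-1,0,1,0,0,0,0,1])

```text
clock: 32.15
eef_pos: [453.5, -288.5, 155.6]
eef_rot: [-3.142, -0.0, 1.683]
wrist_force: [0.0, 0.7, -4.8]
finger_gap: 11.8
finger_force: 40.0
```

Call:
step_arm(series=[0,0,-1,0,1,0,0,-0.5,0,1,0,0,0,0,1])

```text
clock: 32.52
eef_pos: [453.6, -288.6, 154.3]
eef_rot: [3.141, 0.0, 1.683]
wrist_force: [-0.6, -0.3, -5.0]
finger_gap: 11.4
finger_force: 40.0
```

Call:
step_arm(series=[0,0,-0.7,0,1,0,0,0,0,1])

```text
clock: 32.78
eef_pos: [453.9, -288.6, 154.0]
eef_rot: [3.141, 0.001, 1.683]
wrist_force: [2.0, 1.5, 2.7]
finger_gap: 11.7
finger_force: 40.0
```

Call:
step_arm(series=[0,0,-0.7,0,1,0,0,0,0,1])

```text
clock: 33.02
eef_pos: [454.2, -288.6, 153.7]
eef_rot: [3.14, 0.001, 1.683]
wrist_force: [3.0, 2.9, 6.0]
finger_gap: 11.8
finger_force: 40.0
```

Call:
step_arm(series=[0,0,-0.7,0,1,0,0,0,0,1])

```text
clock: 33.28
eef_pos: [454.5, -288.6, 153.5]
eef_rot: [3.139, 0.001, 1.683]
wrist_force: [3.9, 5.7, 9.6]
finger_gap: 11.9
finger_force: 40.0
```

Call:
step_arm(series=[0,0,1,0,1,0,0,0,0,1], squeeze=6)

```text
clock: 33.52
eef_pos: [453.9, -288.7, 153.4]
eef_rot: [3.141, 0.001, 1.683]
wrist_force: [3.6, 1.8, 3.0]
finger_gap: 11.6
finger_force: 6.0
```

Call:
step_arm(series=[0,0,0,0,0.8,0,0,0,0,0.65,0,0,0,0,0.6,0,0,0,0,0.6,0,0,8,0,0.6,0,0,20,0,0.6,0,0,40,0,0.6,0,40,40,0,0.6,0,62,10,0,0.6,0,62,0,0,0.6,0,62,0,0,0.6,0,30,0,0,0.6,0,0,0,0,0.6,0,0,0,0,0.6])

```text
clock: 35.28
eef_pos: [453.6, -33.4, 271.3]
eef_rot: [3.141, 0.0, 1.683]
wrist_force: [0.1, -0.6, -0.9]
finger_gap: 37.6
finger_force: 0.0
```

```bash
python3 - <<'E'
from h import *
p,d,i=cam("top"); P=pts(d,i); p2,d2,i2=cam("scene"); Q=pts(d2,i2); cv2.imwrite("pics/end.png",p2)
print(manip.read_state()["clock"],manip.read_state()["eef_pos"].round(1))
c=np.array([452.8,-286.6]); a=np.radians(96.4); ux=np.array([np.cos(a),np.sin(a)]); uy=np.array([-ux[1],ux[0]])
D=P[...,:2]-c;u=D@ux;v=D@uy;Z=P[...,2]; ok=(abs(u)<100)&(abs(v)<80)&(Z>135)&(Z<170)
g=lambda k,w:(w[k].min().round(1),w[k].max().round(1))
print("clips",g(ok&(abs(u)<18),v),"flange",g(ok&(abs(u)>32)&(abs(u)<70),v),"ends",g(ok&(abs(v)<45),u))
r=cv2.minAreaRect(P[ok&((abs(u)>30)|(abs(v)<50))][:,:2].astype(np.float32)); print(r)
print("deck",[np.median(Z[(abs(u-su*37)<9)&(abs(v-sv*25)<20)]).round(1) for su in(-1,1) for sv in(-1,1)],"expect 152.5")
D=Q[...,:2]-c;u=D@ux;v=D@uy;Z=Q[...,2]
for lo,hi in((66,80),(140,154)):
    k=(abs(u)<100)&(abs(v)<70)&(Z>lo)&(Z<hi); print(lo,k.sum(),"u",np.percentile(u[k],[1,99]).round(1),"v",np.percentile(v[k],[1,99]).round(1))
E
```

```text
35.375 [453.6 -33.8 271.1]
clips (np.float64(-60.4), np.float64(64.6)) flange (np.float64(-53.9), np.float64(58.0)) ends (np.float64(-77.8), np.float64(78.7))
((450.7964172363281, -286.4241027832031), (111.56207275390625, 156.80564880371094), 6.623826503753662)
deck [np.float64(151.7), np.float64(152.0), np.float64(152.4), np.float64(151.7)] expect 152.5
66 192 u [-61.9  80.8] v [-64.3  56.7]
140 514 u [-71.4  78.4] v [-57.9  59.2]
```

The upper deck reads level at 151.7–152.4 mm, where 152.5 is expected, and it is centred within 2 mm of the lid. The feet are in the recesses.

```bash
python3 -c "
from cell import manip
print(manip.sign_off())"
```

```text
the job is handed in; nothing more can be done
None
```

The job is handed in at about 35 s: the lid is on flat, both clips were shut when last seen before stacking, and the closed tub stands level on top with its feet in the recesses. While I was closing the first clip the open tub slid a few millimetres, and I set the stack down where it ended up.

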